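# Press a label holder home behind the rack's shelf lip

### The job

Take the label holder (the flat grey piece with a paper card in its upper half) out of the slotted wooden block and push it straight down, foot first, behind the metal shelf lip in the one bay of the small-parts rack that has no label holder yet, until it is fully home against the sprung strip at the bottom; feel for the stop rather than ramming it. Finish while still gripping it and holding it pressed home, since the strip pushes it up again if you let go. Leave the other two pieces standing in the block and do not knock over the glue bottle.

Things in the scene. Friction and masses are not known exactly. Their poses are not given: they have to be found in the camera images.
- holder_mid (a point): Centre of the label holder: flat upright grey plastic plate, 8 mm thick (its x), 60 mm wide (y), 95 mm tall (z up), about 50 g, the same on both faces: white paper card between two dark strips on the upper half. Foot 47.5 mm below this point, top 47.5 mm above. Starts loose in one of the block's three slots, its lowest 25 mm inside; grip it across its thickness near the top.
- block: Fixed wooden holding block, 50 (x) by 240 (y) by 33 mm high; origin at the centre of its underside, on the bench. Three slots in a row along its y, at y = -80, 0 and 80 mm, each 68 mm long (y), 12 mm wide (x), floor 8 mm above the origin. The pieces in them stand parallel to the block's y.
- bay: The empty bay: fixed channel open at the top. Origin: middle of its underside, 45 mm above the bench; x across it (metal lip on the -x side, towards the robot; wooden shelf edge on +x), y along the shelf, z up. Gap 12 mm (x) by 76 mm (y, closed ends), walls 42 mm high, then flaring at 45 degrees to a 30 mm mouth 52 mm up. In it the sprung strip: top 22 mm up when free, 12 mm pressed down.
- rack: Fixed small-parts rack of light wood, 284 mm wide (y). Origin: on the bench under the middle of its front channel row; axes parallel to the bay's. The row has three like bays at y = -92, 0, 92 mm: the empty one may be any; the two others hold fixed label holders, tops 152 mm above the bench. Shelf with parts bins behind (x 14 to 220 mm), at most 125 mm above the bench.
- strip (a joint): How far the sprung strip in the bay is pressed down, in m: 0 free, 0.010 at its hard stop. It yields from about 2 N and takes about 7 N at the stop; springs back when let go. Fully home: the holder's foot presses it to the stop, the holder's centre then 59.5 mm above the bay's origin.
- spacer_mid (a point): Centre of a plain plywood spacer, 8 mm thick, 45 mm wide, 110 mm tall, standing in another slot of the block; not to be taken.
- scraper_mid (a point): Centre of a scraper, steel blade below and dark wooden back above, 12 mm thick, 58 mm wide, 75 mm tall, standing in another slot of the block; not to be taken.
- glue: Glue bottle standing on the bench between the block and the rack, 48 mm across, 150 mm tall; origin at the centre of its underside; not to be knocked over.

How it is judged (in metres and radians):
On the way, in this order (a step that is already met when the one before it is completed fails the run):
1. the label holder is gripped and lifted clear of the block's slot (z of holder_mid in the frame of block above 0.09 m and contact force between the fingers and holder above 1 N), for 0.1 s.
2. its foot is behind the lip of the empty bay (x of holder_mid in the frame of bay between -0.008 and 0.008 m and y of holder_mid in the frame of bay between -0.014 and 0.014 m and z of holder_mid in the frame of bay between 0.05 and 0.085 m), for 0.05 s.
At the end, for the whole second after the job is handed in: For the last second the fingers hold the label holder (over 2 N), upright within 7 degrees, behind the lip of the empty bay (centre within 6 mm across, 12 mm along), at rest, pressing the strip down at least 8.5 of its 10 mm with over 4 N (value of joint strip above 0.0085 m and contact force between bay and holder above 4 N and contact force between the fingers and holder above 2 N and x of holder_mid in the frame of bay between -0.006 and 0.006 m and y of holder_mid in the frame of bay between -0.012 and 0.012 m and z of holder_mid in the frame of bay between 0.054 and 0.0625 m and angle between holder's own z axis and vertical below 0.12 rad and angle between the x axis of holder and the x axis of bay, either way round below 0.2 rad and linear speed of holder below 0.02 m/s); the arm keeps its last pose, push and grip.
It fails at once if the label holder is rammed into the bay with more than 60 N (contact force between bay and holder above 60 N).
It fails at once if the spacer or the scraper is moved more than 30 mm (distance of any of spacer_mid, scraper_mid from where it was at the start of the episode above 0.03 m).
It fails at once if the glue bottle is knocked over (angle between glue's own z axis and vertical above 0.6 rad).
It also fails if it takes over 38 s, if anything falls off the work surface, if the arm or the gripper's body presses on something with over 40 N, if the wrist force passes 120 N, or if a joint passes its speed limit or range.

### The arm

A 7-joint arm with a two-finger parallel gripper is mounted at the origin on the work surface. World frame = base frame: x ahead of the robot, y to its left, z up, the work surface at z = 0. Lengths are in m, angles in degrees, forces in N, time in s.
With the tool pointing down it reaches from about 0.4 to 0.85 m from the base axis. Payload 4.5 kg.
Tool frame: the origin (TCP) lies midway between the tips of the shut fingers; the grasp point (between the pads) lies 19 mm behind it; z points along the fingers, y is the line along which they close (so a half turn about z gives the same grasp; the last joint's range is limited). The gripper opens to 88 mm and grips with 3 to 60 N. Pads are 18 mm wide; open, the fingers measure 123 mm over their backs; the gripper's body (75 mm by 187 mm) begins 45 mm behind the grasp point.
Start: joints at [-61.318, 39.483, -11.15, 89.685, 9.013, 51.709, -12.324], TCP at [0.281, 0.558, 0.239] pointing down, gripper open.
Joint ranges: [-172.22, 172.22], [-26.19, 119.32], [-84.43, 86.54], [7.71, 146.69], [-57.33, 237.33], [2.42, 119.75], [-152.13, 152.13]. Speed limits (degrees/s): [147.25, 147.25, 180, 180, 180, 180, 180].

### API

Orientations are given as a 3x3 rotation matrix whose columns are the frame's x, y, z axes.
In Python, from cell import ctrl gives the robot as it stands.
- The arm moves only by the tool carry_out, never from a script. Its argument "series" is a list of rows, each a list of 7 numbers: the opening, from 0 (shut) to 1 (fully open), then the shift along the world's x, y, z in cm, then the turn, a rotation vector about the world's x, y, z in degrees. In form: [[hand, x, y, z, rx, ry, rz], ...]. A call has 1 to 5 rows; each row is the pose to reach, as a shift and turn from the pose commanded when the call began; what a row does not reach only later rows make up. A row lasts 1/12 s, in which the tool goes at most 41.7 mm and 7.16 degrees, less where a joint would pass 70% of its speed; a pose out of reach is approached as far as the arm can. A call with a gripper value outside its range is refused whole. The fingers move at their own pace and stop on an object; "squeeze" is the grip in N (left out, the last holds). Time passes only in rows, so rows that repeat a pose let the fingers close. It gives the time, the measured TCP pose, the force, the opening and the grip force at its end, in the units of the state.
- ctrl.get_state(): the state, without advancing time (a new reading comes with each control period).
- ctrl.grab_frame(name): name is "scene" or "side" or "wrist"; returns a dict with "image" (420x560x3 uint8, red, green, blue), "vfov" (degrees; the focal length in pixels is half the picture's height over the tangent of half this angle, whatever the lens; pixels are square), "cx", "cy" (the principal point, pixels), "extrinsics" (4x4, takes a point from world to camera coordinates). Camera axes: x right, y down, z forward; pixel columns grow to the right and rows downward; lengths in m; the calibration is good to about 2 mm. A picture is of the moment at which its call begins. There is no depth.
- ctrl.finish_job(): hands the job in; it is judged then, once.
The state is a dict: "time": time; "q": joint angles; "joint_velocities": joint speeds; "effort": joint torques, N m; "eef_pos": TCP position; "orientation": TCP orientation; "contact_force": force on the tool from outside, world axes, zero at the start; "torque": the same for the moment, N m; "gripper_width": opening from 0.0 (shut) to 1.0 (fully open); "grasp_force": force on a finger pad.
Only numpy, scipy, OpenCV 4.12 (cv2) and the standard library are available. Lean on these libraries where they do the work, as an engineer would, in place of code of your own. Each camera call takes 0.05 s, during which the arm holds its last target. There are 200 camera calls.

## Working session

There is one attempt and no reset: what is moved stays moved. The work goes in short steps, Python scripts to look and compute and a tool call to move; the robot and the scene stay as the last step left them, time stands still between calls to the robot, and variables do not carry over. Pictures are saved under pics/ and viewed, at most 10 in all, crops included, and the job is handed in when it is done.

Besides the shell and the picture viewer there is one more tool, called after "Request:" as name(argument=value, ...), one argument or row to a line, values as JSON. carry_out: Moves the arm, as the interface text tells. Its arguments: {"type":"object","properties":{"series":{"type":"array","items":{"type":"array","items":{"type":"number"}}},"squeeze":{"type":"number"}},"required":["series"]}

```bash
ls; mkdir -p pics; python3 - <<'E'
from cell import ctrl
import cv2,numpy as np,pickle
s=ctrl.get_state();print(s['time'],s['eef_pos'],np.round(s['orientation'],3).tolist(),s['gripper_width'])
F={}
for n in ("scene","side","wrist"):
    f=ctrl.grab_frame(n);F[n]=f;cv2.imwrite(f"pics/{n}0.png",f["image"][:,:,::-1]);print(n,f["vfov"],f["cx"],f["cy"],np.round(f["extrinsics"],3).tolist())
pickle.dump(F,open("f0.pkl","wb"))
a=np.hstack([cv2.imread("pics/scene0.png"),cv2.imread("pics/side0.png")])
E
```

```text
pics
0.0 [0.28100503 0.55755083 0.23789964] [[-0.893, 0.45, -0.001], [0.45, 0.893, -0.002], [-0.0, -0.002, -1.0]] 1.0007686749778373
scene 51.990027638860184 279.51950750476857 201.6302712104605 [[0.665, 0.747, 0.014, -0.365], [0.494, -0.426, -0.758, -0.144], [-0.561, 0.511, -0.652, 1.209], [0.0, 0.0, 0.0, 1.0]]
side 56.387385551199074 278.6493599106574 206.71799687020817 [[0.906, -0.423, -0.007, -0.43], [-0.255, -0.535, -0.805, 0.195], [0.337, 0.732, -0.593, 0.688], [0.0, 0.0, 0.0, 1.0]]
wrist 58.17628396110227 277.25174720247725 205.65342762694627 [[0.45, 0.893, -0.002, -0.625], [0.845, -0.425, 0.324, -0.044], [0.288, -0.147, -0.946, 0.392], [0.0, 0.0, 0.0, 1.0]]
```

View pics/scene0.png

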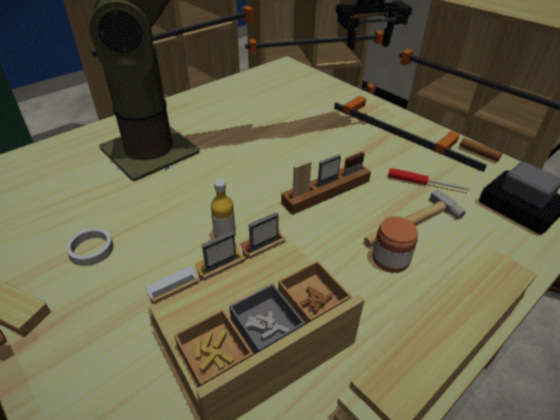

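View pics/side0.png

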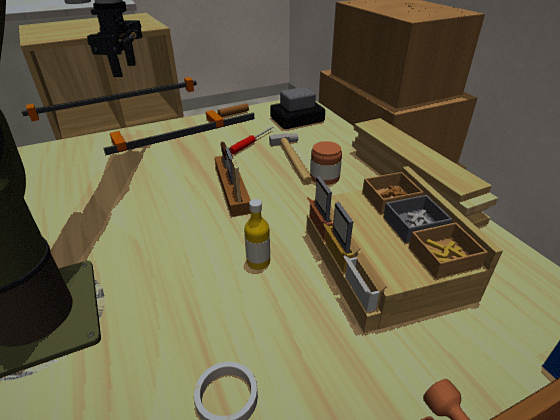

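The scene view shows the block with the spacer (302,180), the holder in the middle slot (329,170) and the scraper (354,163). The glue bottle is at (222,215). The rack has holders at (219,250) and (264,231), and its empty bay is at about (172,285). I'll enlarge both views to pick corners.

```bash
python3 - <<'E'
import cv2,pickle,numpy as np
F=pickle.load(open("f0.pkl","rb"))
g=lambda n,x,y,w,h,k:cv2.resize(np.ascontiguousarray(F[n]["image"][y:y+h,x:x+w,::-1]),(w*k,h*k),interpolation=cv2.INTER_CUBIC)
a=g("scene",275,145,100,70,4); b=g("side",205,130,60,90,4); c=g("scene",140,205,150,105,4); d=g("side",300,170,100,160,3)
cv2.imwrite("pics/cA.png",np.hstack([a,np.zeros((280,10,3),np.uint8),cv2.resize(b,(187,280))]))
# A: scene block 4x(offset275,145); 
A=g("scene",275,145,100,70,5)
C=np.zeros((600,800,3),np.uint8); 
C[:300,:430]=cv2.resize(F["scene"]["image"][145:215,275:375,::-1],(430,300),interpolation=2)
C[:300,440:640]=cv2.resize(F["side"]["image"][130:220,205:265,::-1],(200,300),interpolation=2)
C[300:,:430]=0
cv2.imwrite("pics/blk.png",np.hstack([g("scene",275,145,100,70,5),]))
B=np.zeros((600,800,3),np.uint8)
B[:420,:500]=0
top=g("scene",275,145,100,72,4); sb=g("side",210,130,50,90,4)   # 400x288, 200x360
bot=g("scene",145,210,145,95,3) # 435x285
sr=g("side",300,170,100,160,3)  #300x480
B[:288,:400]=top; B[300:585,:435]=bot; B[:360,440:640-0][:, :200]=sb
cv2.imwrite("pics/c1.png",B); cv2.imwrite("pics/c2.png",g("side",300,170,100,150,4))
E
```

```text
(no output)
```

View pics/c1.png

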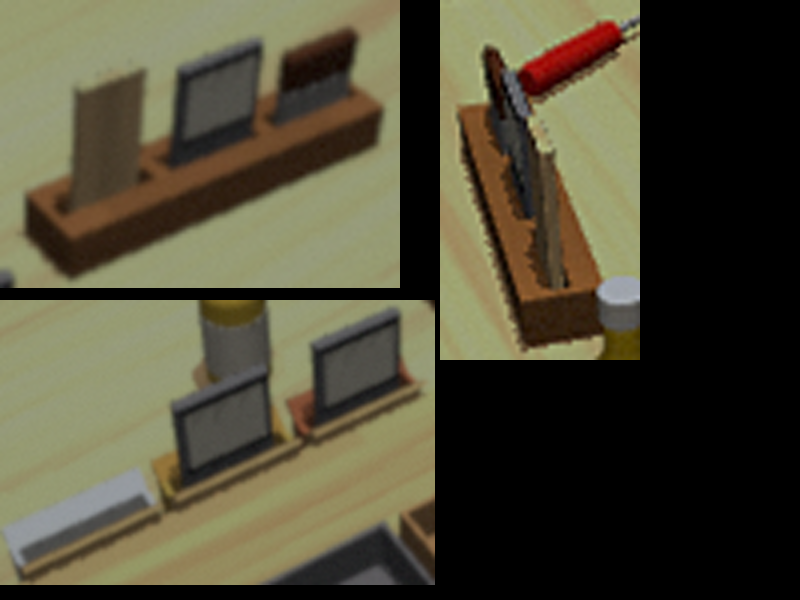

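View pics/c2.png

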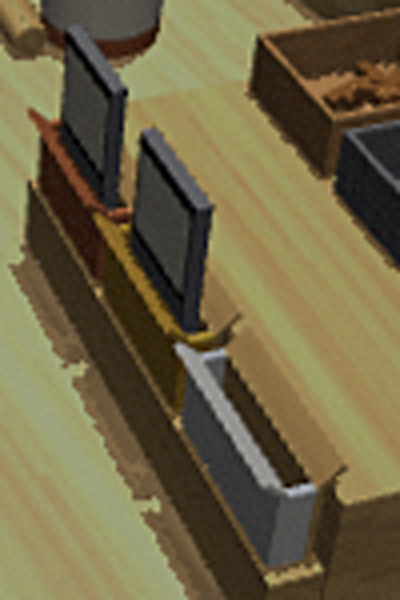

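The crops show the holder top edge, the two rack holder tops, the empty grey bay's lip and the block corners clearly. I'll cast these pixels onto planes at their known heights.

```bash
cat >h.py <<'E'
import numpy as np
def ray(f,u,v,z):
    h,w=f["image"].shape[:2];fl=h/2/np.tan(np.radians(f["vfov"]/2));E=f["extrinsics"];R=E[:3,:3];t=E[:3,3]
    c=-R.T@t;d=R.T@np.array([(u-f["cx"])/fl,(v-f["cy"])/fl,1]);return (c+d*(z-c[2])/d[2])[:2]
E
python3 - <<'E'
import pickle,numpy as np
from h import ray
F=pickle.load(open("f0.pkl","rb"));np.set_printoptions(precision=4,suppress=True)
def seg(n,lab,pts,z,o,k):
    P=[ray(F[n],o[0]+x/k,o[1]+y/k,z) for x,y in pts];d=P[1]-P[0]
    print(n,lab,P[0],P[1],'mid',(P[0]+P[1])/2,'len',np.linalg.norm(d),'ang',np.degrees(np.arctan2(d[1],d[0])))
seg("scene","holder",[(182,70),(261,43)],.103,(275,145),4)
seg("scene","blk",[(72,240),(382,108)],.033,(275,145),4)
seg("scene","blkend",[(26,200),(72,240)],.033,(275,145),4)
seg("side","blkend",[(85,305),(160,290)],.033,(210,130),4)
seg("side","blklong",[(20,105),(85,305)],.033,(210,130),4)
seg("scene","mid",[(174,103),(268,70)],.152,(145,210),3)
seg("scene","right",[(314,44),(398,12)],.152,(145,210),3)
seg("side","right",[(72,30),(125,92)],.152,(300,170),4)
seg("side","mid",[(147,132),(210,207)],.152,(300,170),4)
seg("side","lip",[(178,345),(285,488)],.097,(300,170),4)
E
```

```text
scene holder [0.45   0.2129] [0.4613 0.2683] mid [0.4556 0.2406] len 0.056494466354622117 ang 78.46413830185871
scene blk [0.4607 0.1189] [0.4961 0.3543] mid [0.4784 0.2366] len 0.23799157847497215 ang 81.46889321335114
scene blkend [0.4168 0.1229] [0.4607 0.1189] mid [0.4388 0.1209] len 0.04415344579876062 ang -5.103753230586512
side blkend [0.4116 0.1211] [0.4558 0.1163] mid [0.4337 0.1187] len 0.0444221431259451 ang -6.220804550299532
side blklong [0.4492 0.3625] [0.4116 0.1211] mid [0.4304 0.2418] len 0.2443515980814018 ang -98.85343834323055
scene mid [ 0.5323 -0.1616] [ 0.5459 -0.1057] mid [ 0.5391 -0.1337] len 0.0575332915343448 ang 76.31163683489649
scene right [ 0.5463 -0.072 ] [ 0.5578 -0.0156] mid [ 0.5521 -0.0438] len 0.057536810366929536 ang 78.51635186900926
side right [ 0.5518 -0.0197] [ 0.5472 -0.0773] mid [ 0.5495 -0.0485] len 0.057783205246402396 ang -94.5651157671636
side mid [ 0.5396 -0.1087] [ 0.5349 -0.166 ] mid [ 0.5373 -0.1374] len 0.057503768610335154 ang -94.68399874361963
side lip [ 0.5136 -0.1841] [ 0.5075 -0.2692] mid [ 0.5105 -0.2266] len 0.08532413828353529 ang -94.053937076142
```

The fixes from both views agree: holder about (0.455, 0.240) with yaw -8.7°, and bay about (0.525, -0.228) with yaw -8°. I'm moving above the block.

Request:
carry_out(
  series=[
    [1,3.2,-6,0,0,0,-7],
    [1,6.5,-12,0,0,0,-14],
    [1,9,-17,0,0,0,-21],
    [1,9,-17,0,0,0,-28],
    [1,9,-17,0,0,0,-35],
  ],
)

```text
time: 0.57
eef_pos: [0.3735, 0.383, 0.2386]
orientation: [[-0.464, 0.886, 0.001], [0.886, 0.464, -0.003], [-0.003, -0.001, -1.0]]
contact_force: [-0.4, -1.7, 0.8]
gripper_width: 0.998
grasp_force: 0.0
```

Request:
carry_out(
  series=[
    [1,3,-5,-1,0,0,-7],
    [1,6,-10,-2,0,0,-14],
    [1,8.4,-14.8,-4,0,0,-21],
    [1,8.4,-14.8,-4,0,0,-28],
    [1,8.4,-14.8,-4,0,0,-35],
  ],
)

```text
time: 0.98
eef_pos: [0.4578, 0.2316, 0.1975]
orientation: [[0.134, 0.991, -0.0], [0.991, -0.134, -0.006], [-0.006, 0.001, -1.0]]
contact_force: [-0.8, 0.6, -0.2]
gripper_width: 1.002
grasp_force: 0.0
```

Request:
carry_out(
  series=[
    [1,0,0,0,0,0,-2],
    [1,0,0,0,0,0,-2],
    [1,0,0,0,0,0,-2],
  ],
)

```text
time: 1.23
eef_pos: [0.4545, 0.2423, 0.1989]
orientation: [[0.146, 0.989, -0.0], [0.989, -0.146, 0.002], [0.001, -0.0, -1.0]]
contact_force: [-1.2, 0.9, 0.5]
gripper_width: 0.997
grasp_force: 0.0
```

```bash
python3 - <<'E'
from cell import ctrl
import cv2,numpy as np,pickle
s=ctrl.get_state();R=s['orientation'];print(s['time'],s['eef_pos'],np.round(R,3).tolist(),np.degrees(np.arctan2(R[1][1],R[0][1])))
f=ctrl.grab_frame("wrist");pickle.dump(f,open("f1.pkl","wb"));cv2.imwrite("pics/w1.png",f["image"][:,:,::-1])
E
```

```text
1.2333 [0.45450079 0.2423354  0.19890732] [[0.146, 0.989, -0.0], [0.989, -0.146, 0.002], [0.001, -0.0, -1.0]] -8.41243903810026
```

View pics/w1.png

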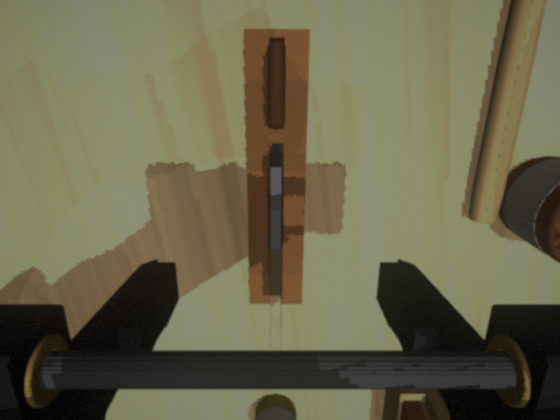

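The wrist picture shows the scraper at (277,85), the holder at x≈276 with its top edge at rows ~168–248, and the block edge running (278,30)–(276,303).

```bash
python3 - <<'E'
import pickle,numpy as np
from h import ray
f=pickle.load(open("f1.pkl","rb"))
im=f["image"].astype(int)
for v in range(140,330,10): print(v,im[v,268:286].sum(1).tolist())
for u,v,z in [(276,145,.103),(276,168,.103),(276,248,.103),(276,293,.103),(275.5,295,.118),(277,30,.033),(275,303,.033)]: print(u,v,z,ray(f,u,v,z))
E
```

```text
140 [223, 224, 229, 230, 227, 224, 226, 230, 230, 222, 234, 227, 229, 237, 228, 225, 223, 217]
150 [194, 155, 124, 107, 97, 105, 110, 106, 103, 102, 108, 111, 112, 129, 148, 172, 207, 222]
160 [124, 105, 99, 100, 100, 98, 106, 104, 111, 110, 104, 103, 105, 111, 123, 168, 206, 218]
170 [118, 125, 190, 251, 264, 268, 267, 259, 270, 270, 268, 269, 247, 205, 137, 165, 217, 229]
180 [115, 124, 195, 243, 255, 263, 262, 264, 261, 261, 267, 265, 248, 195, 135, 115, 151, 151]
190 [114, 112, 184, 243, 249, 264, 262, 257, 252, 260, 262, 258, 245, 193, 126, 124, 142, 157]
200 [94, 95, 121, 141, 155, 159, 160, 158, 166, 161, 158, 160, 148, 124, 97, 166, 222, 235]
210 [104, 104, 132, 167, 163, 163, 159, 165, 161, 171, 159, 167, 155, 130, 129, 179, 230, 236]
220 [109, 99, 137, 164, 184, 182, 181, 184, 176, 187, 185, 180, 156, 120, 120, 168, 231, 240]
230 [115, 99, 130, 169, 179, 186, 180, 178, 182, 178, 183, 178, 155, 115, 95, 120, 145, 160]
240 [106, 102, 138, 172, 184, 180, 179, 186, 177, 191, 182, 178, 158, 123, 107, 138, 149, 158]
250 [124, 124, 132, 136, 135, 145, 152, 145, 146, 144, 144, 150,
[... 262 characters left out ...]
51, 153, 146, 153, 161, 152, 162, 205, 244, 252, 255]
290 [159, 159, 150, 158, 159, 158, 148, 159, 157, 157, 159, 156, 141, 151, 207, 246, 250, 254]
300 [251, 256, 263, 279, 283, 287, 284, 288, 295, 297, 315, 336, 314, 253, 251, 250, 255, 255]
310 [390, 378, 373, 378, 391, 389, 385, 388, 386, 387, 391, 386, 367, 354, 381, 394, 385, 386]
320 [392, 372, 359, 363, 367, 373, 372, 371, 374, 378, 376, 360, 345, 347, 375, 388, 384, 390]
276 145 0.103 [0.4597134  0.28618767]
276 168 0.103 [0.4574876  0.27125199]
276 248 0.103 [0.44899589 0.21427037]
276 293 0.103 [0.44363307 0.17828441]
275.5 295 0.118 [0.444496   0.18598177]
277 30 0.033 [0.47119472 0.36016526]
275 303 0.033 [0.43434994 0.12454164]
```

The TCP is within 2 mm of the holder centre, so I'm descending and gripping.

Request:
carry_out(
  series=[
    [1,0,0,-3,0,0,0],
    [1,0,0,-6,0,0,0],
    [1,0,0,-8.5,0,0,0],
    [1,0,0,-10.5,0,0,0],
    [1,0,0,-12.5,0,0,0],
  ],
)

```text
time: 1.7
eef_pos: [0.4544, 0.2425, 0.0728]
orientation: [[0.147, 0.989, -0.0], [0.989, -0.147, 0.002], [0.002, -0.001, -1.0]]
contact_force: [0.7, 0.7, 0.9]
gripper_width: 1.0
grasp_force: 0.0
```

Request:
carry_out(
  series=[
    [0.4,0,0,0,0,0,0],
    [0,0,0,0,0,0,0],
    [0,0,0,0,0,0,0],
    [0,0,0,0,0,0,0],
    [0,0,0,0,0,0,0],
  ],
  squeeze=35,
)

```text
time: 2.12
eef_pos: [0.4559, 0.2409, 0.075]
orientation: [[0.151, 0.988, 0.002], [0.988, -0.151, 0.001], [0.002, 0.002, -1.0]]
contact_force: [-0.5, 0.7, 0.5]
gripper_width: 0.646
grasp_force: 0.0
```

Request:
carry_out(
  series=[
    [0,0,0,0,0,0,0],
    [0,0,0,0,0,0,0],
    [0,0,0,0,0,0,0],
    [0,0,0,0,0,0,0],
  ],
)

```text
time: 2.45
eef_pos: [0.4553, 0.2402, 0.0739]
orientation: [[0.152, 0.988, 0.0], [0.988, -0.152, 0.0], [0.0, 0.0, -1.0]]
contact_force: [-0.3, 0.4, -0.1]
gripper_width: 0.34
grasp_force: 0.0
```

Request:
carry_out(
  series=[
    [0,0,0,0,0,0,0],
    [0,0,0,0,0,0,0],
    [0,0,0,0,0,0,0],
    [0,0,0,0,0,0,0],
    [0,0,0,0,0,0,0],
  ],
)

```text
time: 2.87
eef_pos: [0.4551, 0.2401, 0.0736]
orientation: [[0.152, 0.988, -0.0], [0.988, -0.152, -0.0], [-0.0, -0.0, -1.0]]
contact_force: [-0.4, 0.0, -0.4]
gripper_width: 0.087
grasp_force: 35.0
```

Request:
carry_out(
  series=[
    [0,0,0,0,0,0,0],
    [0,0,0,0,0,0,0],
    [0,0,0,0,0,0,0],
    [0,0,0,0,0,0,0],
    [0,0,0,0,0,0,0],
  ],
)

```text
time: 3.28
eef_pos: [0.4552, 0.2401, 0.0737]
orientation: [[0.152, 0.988, -0.0], [0.988, -0.152, -0.0], [-0.0, -0.0, -1.0]]
contact_force: [0.4, 0.3, -0.8]
gripper_width: 0.086
grasp_force: 35.0
```

Gripped at an opening of 7.6 mm. Lifting straight up.

Request:
carry_out(
  series=[
    [0,0,0,1,0,0,0],
    [0,0,0,2.5,0,0,0],
    [0,0,0,4.5,0,0,0],
    [0,0,0,6.5,0,0,0],
    [0,0,0,9,0,0,0],
  ],
)

```text
time: 3.7
eef_pos: [0.4547, 0.2398, 0.1647]
orientation: [[0.152, 0.988, -0.001], [0.988, -0.152, -0.001], [-0.001, -0.001, -1.0]]
contact_force: [0.4, -0.2, -0.8]
gripper_width: 0.089
grasp_force: 35.0
```

Request:
carry_out(
  series=[
    [0,0,0,2.5,0,0,0],
    [0,0,0,5,0,0,0],
    [0,0,0,7,0,0,0],
    [0,0,0,8.5,0,0,0],
    [0,0,0,8.5,0,0,0],
  ],
)

```text
time: 4.12
eef_pos: [0.4569, 0.2408, 0.2523]
orientation: [[0.152, 0.988, 0.006], [0.988, -0.152, 0.004], [0.004, 0.005, -1.0]]
contact_force: [1.3, -0.3, -0.8]
gripper_width: 0.086
grasp_force: 35.0
```

```bash
python3 - <<'E'
from cell import ctrl
import cv2,numpy as np,pickle
from h import ray
s=ctrl.get_state();print(s['time'],s['eef_pos'],s['grasp_force'],s['gripper_width'])
F={n:ctrl.grab_frame(n) for n in("scene","side")};pickle.dump(F,open("f2.pkl","wb"))
g=lambda n,x,y,w,h,k:cv2.resize(np.ascontiguousarray(F[n]["image"][y:y+h,x:x+w,::-1]),(w*k,h*k),interpolation=cv2.INTER_CUBIC)
cv2.imwrite("pics/c3.png",np.hstack([g("scene",255,60,130,150,3),g("side",180,60,130,150,3)]))
print("glue cap",ray(F["scene"],220,183,.15),ray(F["side"],256,205,.15))
E
```

```text
4.1167 [0.45690169 0.24084199 0.25226823] 34.999595722183585 0.0857487435509982
glue cap [ 0.41218484 -0.04038243] [ 0.40787441 -0.0495299 ]
```

View pics/c3.png

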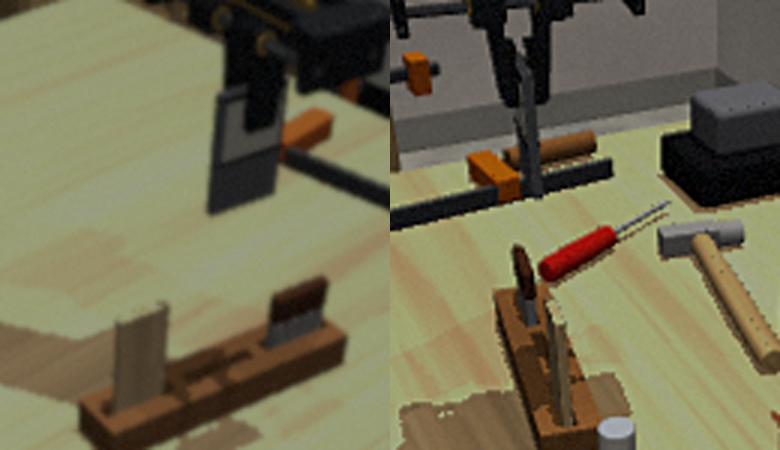

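The holder hangs upright in the grip and the other two pieces still stand in the block. The foot is at about 187 mm, above the 150 mm bottle. Carrying it to the bay.

Request:
carry_out(
  series=[
    [0,0.3,-2,0,0,0,0],
    [0,0.8,-5.5,0,0,0,0],
    [0,1.4,-9.5,0,0,0,0],
    [0,2,-13.5,0,0,0,0],
    [0,2.6,-17.5,0,0,0,0],
  ],
)

```text
time: 4.63
eef_pos: [0.4802, 0.0635, 0.2474]
orientation: [[0.151, 0.989, -0.003], [0.989, -0.151, -0.001], [-0.001, -0.003, -1.0]]
contact_force: [0.7, 0.3, -0.7]
gripper_width: 0.089
grasp_force: 35.0
```

Request:
carry_out(
  series=[
    [0,0.6,-4,0,0,0,0],
    [0,1.2,-8,0,0,0,0],
    [0,1.8,-12,0,0,0,0],
    [0,2.4,-16,0,0,0,0],
    [0,3,-20,0,0,0,0.5],
  ],
)

```text
time: 5.05
eef_pos: [0.5102, -0.1366, 0.2473]
orientation: [[0.143, 0.99, -0.003], [0.99, -0.143, 0.001], [0.0, -0.003, -1.0]]
contact_force: [0.8, -0.1, -0.6]
gripper_width: 0.09
grasp_force: 35.0
```

Request:
carry_out(
  series=[
    [0,0.5,-3.5,0,0,0,0],
    [0,1,-6.5,0,0,0,0],
    [0,1.3,-8.5,0,0,0,0],
    [0,1.4,-9.3,0,0,0,0],
    [0,1.4,-9.3,0,0,0,0],
  ],
)

```text
time: 5.47
eef_pos: [0.5242, -0.2298, 0.2474]
orientation: [[0.147, 0.989, -0.002], [0.989, -0.147, -0.0], [-0.001, -0.002, -1.0]]
contact_force: [0.4, -0.2, -0.2]
gripper_width: 0.087
grasp_force: 35.0
```

Request:
carry_out(
  series=[
    [0,0,0,-2,0,0,0],
    [0,0,0,-3,0,0,0],
    [0,0,0,-3.5,0,0,0],
    [0,0,0,-3.5,0,0,0],
    [0,0,0,-3.5,0,0,0],
  ],
)

```text
time: 5.88
eef_pos: [0.5253, -0.2267, 0.2136]
orientation: [[0.142, 0.99, -0.001], [0.99, -0.142, 0.001], [0.001, -0.001, -1.0]]
contact_force: [0.8, -0.1, -1.1]
gripper_width: 0.088
grasp_force: 35.0
```

```bash
python3 - <<'E'
from cell import ctrl
import cv2,numpy as np,pickle
F={n:ctrl.grab_frame(n) for n in("scene","side")};pickle.dump(F,open("f3.pkl","wb"))
s=ctrl.get_state();R=s['orientation'];print(s['time'],s['eef_pos'],np.degrees(np.arctan2(R[1][1],R[0][1])))
g=lambda n,x,y,w,h,k:cv2.resize(np.ascontiguousarray(F[n]["image"][y:y+h,x:x+w,::-1]),(w*k,h*k),interpolation=cv2.INTER_CUBIC)
cv2.imwrite("pics/c4.png",np.hstack([g("scene",130,190,100,150,4),g("side",320,180,100,150,4)]))
E
```

```text
5.9833 [ 0.52572592 -0.22745766  0.21433304] -8.202009907638967
```

View pics/c4.png

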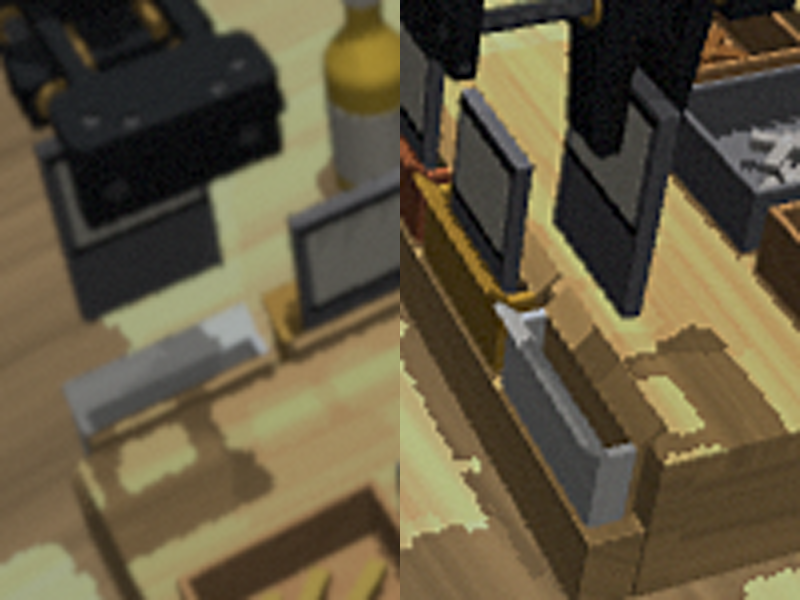

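The holder hangs over the grey empty bay. Its foot edge runs (155,222)–(228,315) in the side crop and (90,318)–(222,265) in the scene crop. Checking the foot's position against the bay.

```bash
python3 - <<'E'
import pickle,numpy as np
from h import ray
F=pickle.load(open("f3.pkl","rb"));np.set_printoptions(precision=4,suppress=True)
n=np.array([np.cos(np.radians(-8)),np.sin(np.radians(-8))])
for c,pts,o,s in (("side",[(155,222),(228,315)],(320,180),1),("scene",[(90,318),(222,265)],(130,190),-1)):
    P=[ray(F[c],o[0]+x/4,o[1]+y/4,.1486) for x,y in pts];d=P[1]-P[0];print(c,P,(P[0]+P[1])/2+s*.004*n,np.linalg.norm(d))
for c,pts,o,s in (("side",[(97,308),(190,455)],(320,180),1),("scene",[(85,440),(272,360)],(130,190),-1)):
    P=[ray(F[c],o[0]+x/4,o[1]+y/4,.097) for x,y in pts];print(c,"bay",(P[0]+P[1])/2+s*.015*n,np.linalg.norm(P[1]-P[0]))
E
```

```text
side [array([ 0.5268, -0.1969]), array([ 0.5209, -0.2536])] [ 0.5278 -0.2258] 0.056997963524690165
scene [array([ 0.5229, -0.2522]), array([ 0.5331, -0.1971])] [ 0.524  -0.2241] 0.05603073613765063
side bay [ 0.5211 -0.2296] 0.08500074716323658
scene bay [ 0.5271 -0.2286] 0.08231743743776919
```

The holder is about 3 mm off along the bay. I'll correct that and descend, first to the mouth and then slowly.

Request:
carry_out(
  series=[
    [0,-0.1,-0.3,-1,0,0,0],
    [0,-0.1,-0.3,-2.2,0,0,0],
    [0,-0.1,-0.3,-3.4,0,0,0],
    [0,-0.1,-0.3,-4.5,0,0,0],
    [0,-0.1,-0.3,-4.8,0,0,0],
  ],
)

```text
time: 6.4
eef_pos: [0.5233, -0.2306, 0.1639]
orientation: [[0.143, 0.99, -0.002], [0.99, -0.143, 0.001], [0.001, -0.003, -1.0]]
contact_force: [-0.7, 0.1, -0.7]
gripper_width: 0.091
grasp_force: 35.0
```

Request:
carry_out(
  series=[
    [0,0,0,-0.3,0,0,0],
    [0,0,0,-0.6,0,0,0],
    [0,0,0,-0.9,0,0,0],
    [0,0,0,-1.2,0,0,0],
    [0,0,0,-1.5,0,0,0],
  ],
)

```text
time: 6.82
eef_pos: [0.5245, -0.2309, 0.1508]
orientation: [[0.143, 0.99, 0.001], [0.99, -0.143, -0.0], [-0.0, 0.001, -1.0]]
contact_force: [0.3, 0.4, -0.1]
gripper_width: 0.085
grasp_force: 35.0
```

Request:
carry_out(
  series=[
    [0,0,0,-0.3,0,0,0],
    [0,0,0,-0.6,0,0,0],
    [0,0,0,-0.9,0,0,0],
    [0,0,0,-1.2,0,0,0],
    [0,0,0,-1.4,0,0,0],
  ],
)

```text
time: 7.23
eef_pos: [0.5242, -0.2308, 0.1363]
orientation: [[0.143, 0.99, -0.0], [0.99, -0.143, 0.0], [0.0, -0.0, -1.0]]
contact_force: [-0.5, 0.4, -0.9]
gripper_width: 0.088
grasp_force: 35.0
```

Request:
carry_out(
  series=[
    [0,0,0,-0.2,0,0,0],
    [0,0,0,-0.35,0,0,0],
    [0,0,0,-0.5,0,0,0],
    [0,0,0,-0.6,0,0,0],
    [0,0,0,-0.6,0,0,0],
  ],
)

```text
time: 7.65
eef_pos: [0.5243, -0.2309, 0.1308]
orientation: [[0.143, 0.99, 0.0], [0.99, -0.143, -0.0], [-0.0, 0.0, -1.0]]
contact_force: [-1.1, 0.4, 1.5]
gripper_width: 0.087
grasp_force: 35.0
```

The strip is being felt. I'll continue in small steps.

Request:
carry_out(
  series=[
    [0,0,0,-0.1,0,0,0],
    [0,0,0,-0.2,0,0,0],
    [0,0,0,-0.3,0,0,0],
    [0,0,0,-0.4,0,0,0],
    [0,0,0,-0.4,0,0,0],
  ],
)

```text
time: 8.07
eef_pos: [0.5243, -0.2309, 0.1268]
orientation: [[0.143, 0.99, 0.0], [0.99, -0.143, -0.0], [-0.0, 0.0, -1.0]]
contact_force: [-0.7, 0.8, 4.0]
gripper_width: 0.091
grasp_force: 35.0
```

Request:
carry_out(
  series=[
    [0,0,0,-0.1,0,0,0],
    [0,0,0,-0.2,0,0,0],
    [0,0,0,-0.3,0,0,0],
    [0,0,0,-0.3,0,0,0],
    [0,0,0,-0.3,0,0,0],
  ],
)

```text
time: 8.48
eef_pos: [0.5244, -0.2309, 0.1239]
orientation: [[0.143, 0.99, 0.0], [0.99, -0.143, -0.0], [-0.0, 0.0, -1.0]]
contact_force: [-2.0, 0.9, 5.9]
gripper_width: 0.088
grasp_force: 35.0
```

Request:
carry_out(
  series=[
    [0,0,0,-0.05,0,0,0],
    [0,0,0,-0.1,0,0,0],
    [0,0,0,-0.1,0,0,0],
    [0,0,0,-0.1,0,0,0],
  ],
)

```text
time: 8.82
eef_pos: [0.5244, -0.2309, 0.1229]
orientation: [[0.143, 0.99, 0.0], [0.99, -0.143, -0.0], [-0.0, 0.0, -1.0]]
contact_force: [-0.2, 0.0, 4.8]
gripper_width: 0.089
grasp_force: 35.0
```

Request:
carry_out(
  series=[
    [0,0,0,-0.05,0,0,0],
    [0,0,0,-0.1,0,0,0],
    [0,0,0,-0.1,0,0,0],
    [0,0,0,-0.1,0,0,0],
  ],
)

```text
time: 9.15
eef_pos: [0.5245, -0.231, 0.1225]
orientation: [[0.143, 0.99, 0.001], [0.99, -0.143, -0.0], [-0.0, 0.001, -1.0]]
contact_force: [-2.3, 1.4, 9.9]
gripper_width: 0.087
grasp_force: 35.0
```

The force jumped to about 10 N and the motion stalled near 0.1225, so this is the hard stop. One small extra press will confirm it.

Request:
carry_out(
  series=[
    [0,0,0,-0.05,0,0,0],
    [0,0,0,-0.05,0,0,0],
    [0,0,0,-0.05,0,0,0],
    [0,0,0,-0.05,0,0,0],
  ],
)

```text
time: 9.48
eef_pos: [0.5246, -0.2311, 0.1224]
orientation: [[0.144, 0.99, 0.001], [0.99, -0.144, -0.0], [-0.0, 0.001, -1.0]]
contact_force: [-2.1, 1.7, 12.8]
gripper_width: 0.087
grasp_force: 35.0
```

```bash
python3 - <<'E'
from cell import ctrl
import cv2,numpy as np
F={n:ctrl.grab_frame(n) for n in("scene","side")}
g=lambda n,x,y,w,h,k:cv2.resize(np.ascontiguousarray(F[n]["image"][y:y+h,x:x+w,::-1]),(w*k,h*k),interpolation=cv2.INTER_CUBIC)
cv2.imwrite("pics/c5.png",np.hstack([g("scene",130,190,100,150,4),g("side",320,180,100,150,4)]))
s=ctrl.get_state();print(s['eef_pos'],s['contact_force'])
E
```

```text
[ 0.5246271  -0.23105411  0.12246201] [-2.63728169  0.35680432 13.87121258]
```

View pics/c5.png

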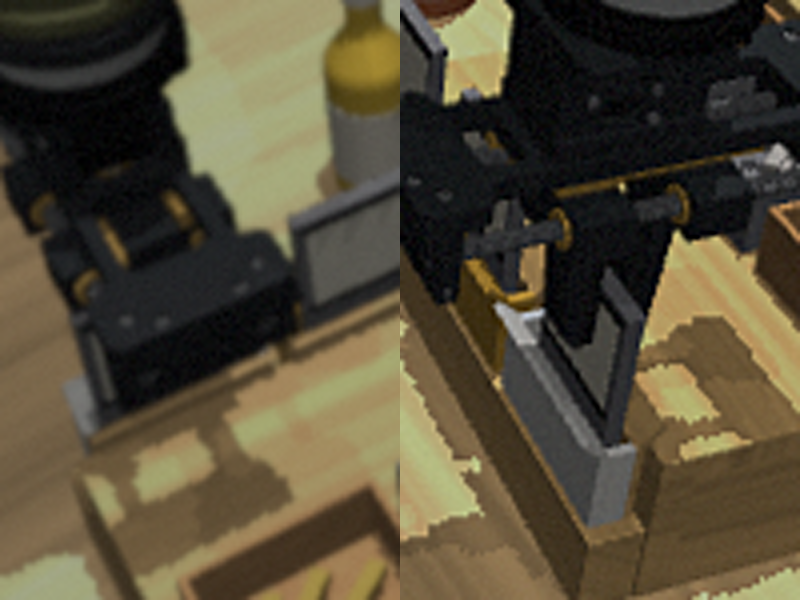

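The picture shows the holder upright inside the grey bay, top corner at (635,280), held by the fingers. The force is about 13 N and z is stalled at the expected home height (predicted TCP 0.1227, measured 0.1224), so I'm handing in.

```bash
python3 -c "
from cell import ctrl
print(ctrl.finish_job())"
```

```text
the job is handed in; nothing more can be done
None
```

The label holder is in the empty bay, gripped and pressed against the hard stop with about 13 N. The job is handed in, but it returned no verdict, so I can't confirm the judged result.

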